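Index the banding wheel to its pin

TASK

Turn the indexing banding wheel by flicking the pegs on its edge with a fingertip, as many clicks as it takes, until the one ball-ended peg has clicked to rest at the tall upright pin, not at one of the short studs. The terracotta plate lying on the wheel stays on it, centred and never lifted, and the clay figure, wing, pestle and pencil around the stand are left where they are. Finish with the hand clear of the wheel.

Things in the scene. Friction and masses are not known exactly. Their poses are not given: they have to be found in the camera images.
- wheel (a joint): angle of the wheel about its vertical axis, rad, growing anticlockwise seen from above; 0 at the start, with the ball-ended peg along the stand's +x. It turns both ways in clicks of 36 degrees (0.628 rad): it rests only on whole clicks; pushed (about 1.6 N at a peg) past half a click it snaps on to the next by itself, released before that it springs back
- stand: the wheel's stand, fixed to the bench: dark wooden board 220 x 220 mm, 22 mm thick; origin at the centre of its underside on the bench, on the wheel's axis, z up; its +x axis is where the ball-ended peg points at the start
- hub (a point): point on the wheel's vertical axis at peg height, 59 mm above the bench. Bare metal disc 150 mm across, 14 mm thick (52 to 66 mm above the bench); ten 8 mm round pegs stick out level from its edge, 36 degrees apart, to 110 mm from the axis (one has a ball). Open space below the pegs down to the board. Peg angles from the stand's +x: joint value plus multiples of 36 degrees
- ball (a point): centre of the 22 mm metal ball on the tip of the marked peg, 122 mm from the axis, 59 mm above the bench
- pin_top (a point): top of the tall upright steel pin, 9 mm thick, 85 mm above the bench, on a round 26 mm foot fixed to the bench 152 mm from the wheel's axis; it stands 2 or 3 clicks from where the ball starts, on either side. Three like feet with short studs 24 mm high fill the other three of these four places. A ball stopped at the pin is 30 mm short of its centre, in line with the axis
- plate: loose terracotta plate, 116 mm across the rim, 18 mm high, lying centred on the wheel; origin at the centre of its underside, 66 mm above the bench (7 mm above hub)
- skeleton: bystander: cracked clay skeleton musician sitting on a clay block, 60 x 50 mm foot, 119 mm high; origin at the centre of its underside, z up
- wing: bystander: broken terracotta angel wing lying flat, about 125 x 75 mm, 14 mm high; origin on its underside near its middle
- pestle: bystander: white ceramic pestle standing on its thick end, 44 mm diameter, 112 mm high; origin at the centre of its underside
- pencil: bystander: stubby red six-sided wooden pencil, 9 mm thick, 89 mm long, lying along its x axis; origin on its underside
Not all that is in view belongs to the job. Several things look just like the part that bears pin_top: the one meant starts nearest to the robot's base. What is shaped like the plate but purple is not meant.

How it is judged:
By the outcome, as a careful person would: the job done as asked, in the order asked, and still so for the second after the job is handed in, with the robot touching nothing.
It also fails if it takes over 45 s, if anything falls off the work surface, if the arm or the gripper's body presses on something with over 40 N, if the wrist force passes 120 N, or if a joint passes its speed limit or range.

ROBOT

A 7-joint arm with a two-finger parallel gripper is mounted at the origin on the work surface. World frame = base frame: x ahead of the robot, y to its left, z up, the work surface at z = 0. Lengths are in m, angles in rad, forces in N, time in s.
With the tool pointing down it reaches from about 0.4 to 0.85 m from the base axis. Payload 10.4 kg.
Tool frame: the origin (TCP) lies midway between the tips of the shut fingers; the grasp point (between the pads) lies 19 mm behind it; z points along the fingers, x is the direction in which the jaws open and shut, and the axes are right-handed (so a half turn about z gives the same grasp; the last joint's range is limited). The gripper opens to 85 mm and grips with 20 to 120 N. Pads are 22 mm wide; open, the fingers measure 114 mm over their backs; the gripper's body (76 mm by 85 mm) begins 54 mm behind the grasp point. The pads swing forward as they close: fully open they stand 13 mm farther back than shut.
Start: joints at [-1.319, 0.332, -0.065, 1.46, 0.022, 1.35, -0.088], TCP at [0.17, 0.602, 0.231] pointing down, gripper open.
Joint ranges: [-2.6, 2.6], [-0.5, 2.12], [-1.47, 1.34], [0.16, 2.42], [-1.27, 4.41], [0.06, 2.06], [-2.6, 2.6]. Speed limits (rad/s): [2.22, 2.22, 2.79, 2.79, 3.14, 3.14, 3.14].

INTERFACE

Orientations are given as [roll, pitch, yaw] about the fixed x, y, z axes, in that order (R = Rz(yaw) Ry(pitch) Rx(roll)).
In Python, from bench import sensors, optics, bot gives the robot as it stands.
- The arm moves only by the tool step_arm, never from a script. Its argument "commands" is a list of rows, each a list of 5 numbers: the opening, from 0 (shut) to 1 (fully open), then the shift along the tool's x, y, z in mm, then the turn about the tool's z in rad. A call has 1 to 20 rows; each row shifts and turns the commanded pose from where the row before left it, along the tool's axes as they then stand; what a row does not reach is not made up. A row lasts 1/12 s, in which the tool goes at most 41.7 mm and 7.16 degrees, less where a joint would pass 70% of its speed; a pose out of reach is approached as far as the arm can. A call with a gripper value outside its range is refused whole. The fingers move at their own pace and stop on an object; the grip force is fixed at half the most. Time passes only in rows, so rows that do not move let the fingers close. It gives the time, the measured TCP pose, the force and the opening at its end, in the units of the state.
- sensors.get_state(): the state, without advancing time (a new reading comes with each control period).
- optics.snapshot(name): name is "side" or "top" or "wrist"; returns the picture (400x640x3 uint8, blue, green, red); there is no depth.
- optics.camera_model(name): a dict with "intrinsics" (3x3 intrinsics, pixels), "k1" (the pictures are not rectified: a ray, as slopes to the right and down, at radius r is drawn at 1 + k1 r^2 times it, then the intrinsics apply), "R" (3x3) and "t" (3): a world point X has camera coordinates R X + t; the wrist camera has in their place "hand_eye" (4x4, takes a point from camera to tool coordinates, whose origin is the TCP and whose axes are the tool frame's). Camera axes: x right, y down, z forward; pixel columns grow to the right and rows downward; lengths in m; the calibration is good to about 2 mm. A picture is of the moment at which its call begins: read the wrist's pose just before it. camera_model takes no time and is no camera call.
- bot.close_job(): hands the job in, once; it reports no verdict.
The state is a dict: "t": time; "q": joint angles; "qvel": joint speeds; "joint_torque": joint torques, N m; "eef_pos": TCP position; "ee_rot": TCP orientation; "ft_force": force on the tool from outside, world axes, zero at the start; "wrist_torque": the same for the moment, N m; "grip_width": finger opening in m.
Only numpy, scipy, OpenCV 4.12 (cv2) and the standard library are available. Lean on these libraries where they do the work, as an engineer would, in place of code of your own. Each camera call takes 0.05 s, during which the arm holds its last target. There are 200 camera calls.

## Working session

There is one attempt and no reset: what is moved stays moved. The work goes in short steps, Python scripts to look and compute and a tool call to move; the robot and the scene stay as the last step left them, time stands still between calls to the robot, and variables do not carry over. Pictures are saved under pics/ and viewed, about 8 in all and at most 12, crops included, and the job is handed in when it is done.

Besides the shell and the picture viewer there is one more tool, called after ">>>" as a command line: name --pt "numbers of a row" for each row, then --argument value for the rest. step_arm: Moves the arm, as the interface text tells. Its arguments: {"type":"object","properties":{"commands":{"type":"array"}},"required":["commands"]}

```bash
mkdir -p pics; cat > h.py <<'E'
import numpy as np, cv2
from bench import sensors, optics, bot
def ray(name,uv):
    m=optics.camera_model(name);K=np.array(m["intrinsics"]);k=m["k1"]
    d=np.linalg.inv(K)@[uv[0],uv[1],1];s=d[:2].copy();u=s.copy()
    for _ in range(30): u=s/(1+k*(u@u))
    R=np.array(m["R"]);t=np.array(m["t"])
    return -R.T@t, R.T@np.array([u[0],u[1],1])
def atz(name,uv,z):
    o,d=ray(name,uv);return o+d*(z-o[2])/d[2]
def proj(name,X):
    m=optics.camera_model(name);c=np.array(m["R"])@X+np.array(m["t"]);s=c[:2]/c[2]
    s=s*(1+m["k1"]*(s@s));K=np.array(m["intrinsics"]);return (K@[s[0],s[1],1])[:2]
E
python3 - <<'E'
from h import *
for n in("top","side"):
    im=optics.snapshot(n);cv2.imwrite(f"pics/{n}0.png",cv2.resize(im,(800,500)))
    cv2.imwrite(f"pics/{n}raw.png",im)
    m=optics.camera_model(n);print(n,(-np.array(m["R"]).T@m["t"]).round(3),m["intrinsics"])
s=sensors.get_state();print(s["t"],s["eef_pos"],s["ee_rot"],s["ft_force"])
E
```

```text
top [0.492 0.014 1.109] [[472.05313339   0.         311.87409154]
 [  0.         472.05313339 201.09125206]
 [  0.           0.           1.        ]]
side [0.333 0.619 0.558] [[388.96525712   0.         322.61389892]
 [  0.         388.96525712 206.20765196]
 [  0.           0.           1.        ]]
0.1 [0.16950629 0.60122882 0.2305922 ] [3.14152222e+00 1.27766327e-03 1.29600975e+00] [-0.07702283  0.15358644  0.26824198]
```

View pics/top0.png

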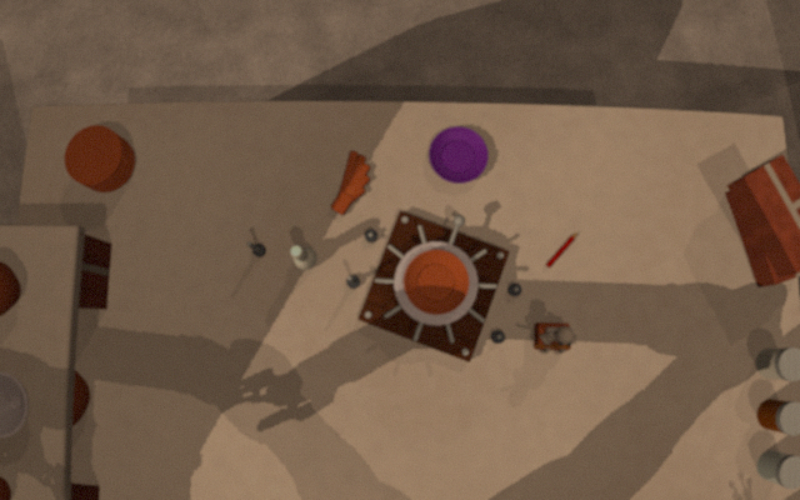

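View pics/side0.png

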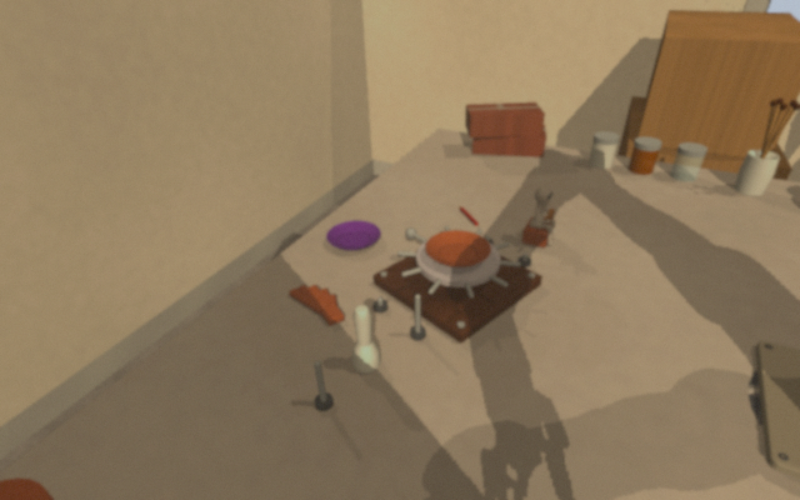

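The top view (800x500) shows the wheel hub near (436,282) and the ball at (457,218). There are feet at (371,235), (353,282), (514,289) and (498,336), with a stray pin at (258,250). The side view shows the tall pin by the board at (417,330), a short stud at (380,305), and the stray tall pin at (323,400). Next I'll measure these points.

```bash
python3 - <<'E'
from h import *
f=.8
P=lambda n,u,v,z:atz(n,(u*f,v*f),z)
b=P("top",457,218,.059)
# board corners z=.022
c=[P("top",*p,.022) for p in((403,211),(509,250),(470,360),(360,318))]
hub=np.mean(c,0);print("corners",np.round(c,3).tolist(),"sides",[round(np.linalg.norm(c[i]-c[i-1]),3) for i in range(4)])
plate=P("top",437,281,.08);print("hub",hub.round(3),"plate",plate.round(3),"ball",b.round(3),np.linalg.norm((b-hub)[:2]))
a0=np.degrees(np.arctan2(*(b-hub)[1::-1]));print("a0",a0)
for n,p in dict(f1=(371,236),f2=(353,282),f3=(514,290),f4=(498,337),stray=(258,250)).items():
    X=P("top",*p,.006);d=X-hub;a=np.degrees(np.arctan2(d[1],d[0]))
    print(n,X.round(3),"r",np.linalg.norm(d[:2]).round(3),"clicks",((a-a0+180)%360-180)/36,"side px foot",(proj("side",X)/f).round(),"top85",(proj("side",[X[0],X[1],.085])/f).round(), "dist",np.linalg.norm(X[:2]).round(3))
for n,p in dict(pestle=(302,255),skel=(552,337),pen=(562,250),wing=(350,184)).items(): print(n,P("top",*p,.0).round(3))
im=cv2.imread("pics/topraw.png");cv2.imwrite("pics/c1.png",cv2.resize(im[140:310,250:480],None,fx=3.4,fy=3.4,interpolation=2))
E
```

```text
corners [[0.725, 0.005, 0.022], [0.654, -0.195, 0.022], [0.45, -0.121, 0.022], [0.523, 0.081, 0.022]] sides [np.float64(0.215), np.float64(0.211), np.float64(0.217), np.float64(0.215)]
hub [ 0.588 -0.058  0.022] plate [ 0.588 -0.056  0.08 ] ball [ 0.705 -0.093  0.059] 0.12280712906378514
a0 -16.844238672741422
f1 [0.679 0.065 0.006] r 0.152 clicks 1.9490019354549193 side px foot [381. 306.] top85 [379. 269.] dist 0.682
f2 [0.591 0.096 0.006] r 0.154 clicks 2.9376050910513305 side px foot [418. 332.] top85 [418. 295.] dist 0.598
f3 [ 0.58  -0.206  0.006] r 0.149 clicks -2.113882341523068 side px foot [487. 243.] top85 [490. 209.] dist 0.616
f4 [ 0.492 -0.176  0.006] r 0.152 clicks -3.1167814997264043 side px foot [525. 261.] top85 [530. 226.] dist 0.522
stray [0.649 0.28  0.006] r 0.343 clicks 2.6838571566107214 side px foot [324. 402.] top85 [317. 362.] dist 0.706
pestle [0.641 0.196 0.   ]
skel [ 0.493 -0.279  0.   ]
pen [ 0.658 -0.301  0.   ]
wing [0.781 0.108 0.   ]
```

View pics/c1.png

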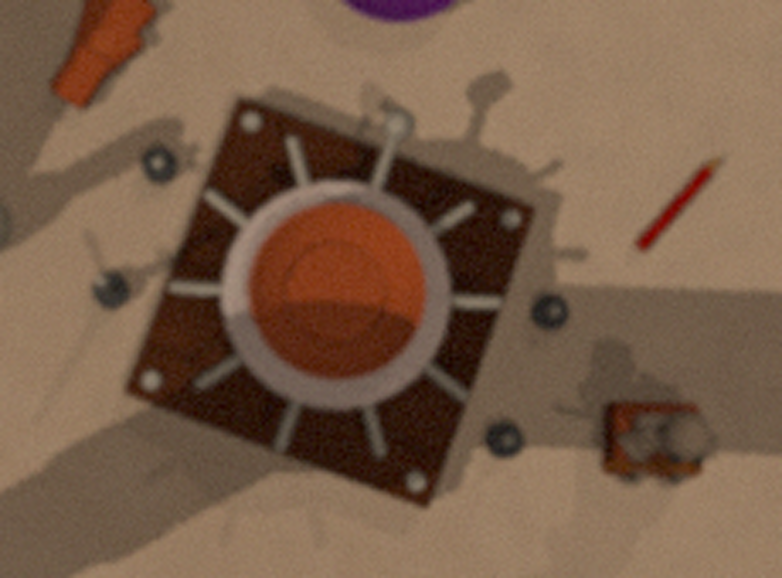

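The pin is at +3 clicks (foot f2, r = 154 mm), so I turn the wheel anticlockwise. I'll push the pegs on the robot's side, where it is open. First I go above the gap between the pegs with the fingers shut.

>>> step_arm --pt "0 -24.2 24.5 0 0" --pt "0 -24.2 24.5 0 0" --pt "0 -24.2 24.5 0 0" --pt "0 -24.2 24.5 0 0" --pt "0 -24.2 24.5 0 0" --pt "0 -24.2 24.5 0 0" --pt "0 -24.2 24.5 0 0" --pt "0 -24.2 24.5 0 0" --pt "0 -24.2 24.5 0 0" --pt "0 -24.2 24.5 0 0" --pt "0 -24.2 24.5 0 0" --pt "0 -24.2 24.5 0 0" --pt "0 -24.2 24.5 0 0" --pt "0 -24.2 24.5 0 0" --pt "0 -24.2 24.5 0 0" --pt "0 -24.2 24.5 0 0" --pt "0 -24.2 24.5 0 0" --pt "0 -24.2 24.5 0 0" --pt "0 -24.2 24.5 0 0" --pt "0 -24.2 24.5 0 0"

```text
t: 1.77
eef_pos: [0.5102, 0.0012, 0.2312]
ee_rot: [-3.142, -0.0, 1.296]
ft_force: [0.1, -0.2, 0.2]
grip_width: -0.0
```

```bash
python3 - <<'E'
from h import *
s=sensors.get_state();print(s["t"],s["eef_pos"],s["ee_rot"],s["ft_force"],s["q"],s["grip_width"])
cv2.imwrite("pics/w1.png",optics.snapshot("wrist"))
E
```

```text
1.7667 [0.51021068 0.00115179 0.23123159] [-3.14153416e+00 -1.45316063e-04  1.29620225e+00] [ 0.12681991 -0.18141471  0.21261544] [-0.62870935  0.06820148  0.5674543   1.78675932 -0.03821262  1.2974922
  1.24421183] -3.15971668714927e-05
```

View pics/w1.png

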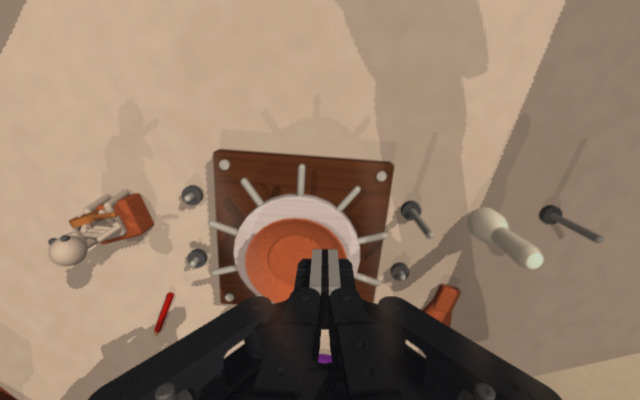

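The wrist view confirms a tall pin at about (410,208)–(428,235). The other feet carry short studs, and there is a stray tall pin at (550,213). Near pegs tip out at (244,180), (302,166) and (357,188), so I'll check their positions against the hub.

```bash
cat >> h.py <<'E'
from scipy.spatial.transform import Rotation as Ro
def watz(uv,z,s=None):
    s=s or sensors.get_state();m=optics.camera_model("wrist");K=np.array(m["intrinsics"])
    d=np.linalg.inv(K)@[uv[0],uv[1],1];q=d[:2].copy();u=q.copy()
    for _ in range(30): u=q/(1+m["k1"]*(u@u))
    H=np.array(m["hand_eye"]);T=np.eye(4);T[:3,:3]=Ro.from_euler("xyz",s["ee_rot"]).as_matrix();T[:3,3]=s["eef_pos"]
    M=T@H;o=M[:3,3];d=M[:3,:3]@[u[0],u[1],1];return o+d*(z-o[2])/d[2]
E
python3 - <<'E'
from h import *
hub=np.array([.588,-.057])
for p in((244,180),(302,166),(357,188),(383,237),(214,226)):
    X=watz(p,.059);d=X[:2]-hub;print(X.round(4),np.linalg.norm(d).round(4),np.degrees(np.arctan2(d[1],d[0]))%360)
c=[watz(p,.022) for p in((216,150),(393,162),(216,303))];print(np.round(c,3))
E
```

```text
[ 0.4862 -0.09    0.059 ] 0.107 197.94491296405735
[ 0.4889 -0.0239  0.059 ] 0.1044 161.54887597790724
[0.5294 0.0272 0.059 ] 0.1026 124.86469183050443
[0.596  0.0421 0.059 ] 0.0994 85.39979985902937
[ 0.5281 -0.1437  0.059 ] 0.1053 235.36927367384482
[[ 0.449 -0.122  0.022]
 [ 0.521  0.078  0.022]
 [ 0.652 -0.208  0.022]]
```

The peg angles agree (125, 161.5 and 198°). I lower to z = 45 mm in the gap, then push the first click.

>>> step_arm --pt "0 0 0 31 0" --pt "0 0 0 31 0" --pt "0 0 0 31 0" --pt "0 0 0 31 0" --pt "0 0 0 31 0" --pt "0 0 0 20 0" --pt "0 0 0 11 0" --pt "0 0 0 0 0"

```text
t: 2.48
eef_pos: [0.5083, 0.0026, 0.0432]
ee_rot: [-3.138, 0.002, 1.296]
ft_force: [-0.5, -0.7, 0.5]
grip_width: 0.0
```

>>> step_arm --pt "0 -6 -1 0 0" --pt "0 -6 -1 0 0" --pt "0 -6 -1 0 0" --pt "0 -6 -1 0 0" --pt "0 -6 -1 0 0" --pt "0 -6 0 0 0" --pt "0 -6 0 0 0" --pt "0 -6 0 0 0" --pt "0 -6 1 0 0" --pt "0 -6 1 0 0" --pt "0 0 0 0 0" --pt "0 0 0 0 0" --pt "0 0 0 0 0"

```text
t: 3.57
eef_pos: [0.4907, -0.054, 0.0452]
ee_rot: [-3.141, -0.0, 1.296]
ft_force: [0.0, 0.4, 0.1]
grip_width: 0.0005
```

```bash
python3 - <<'E'
from h import *
a=optics.snapshot("top")[140:310,250:480];b=optics.snapshot("side")[150:300,250:460]
b=cv2.resize(b,None,fx=1.9,fy=1.9);a=cv2.resize(a,None,fx=1.7,fy=1.7)
h=max(a.shape[0],b.shape[0]);pad=lambda i:cv2.copyMakeBorder(i,0,h-i.shape[0],0,0,0)
cv2.imwrite("pics/f1.png",np.hstack([pad(a),pad(b)]))
E
```

```text
(no output)
```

View pics/f1.png

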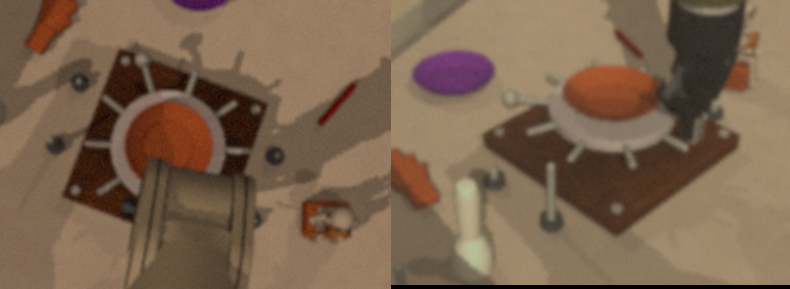

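The ball has advanced exactly one click: in the left half it is now at (141,59), and in the right half at (510,98). The plate is still centred and the hand reads no force. I repeat: up, back, down, push.

>>> step_arm --pt "0 0 0 -25 0" --pt "0 0 0 -25 0" --pt "0 0 0 0 0" --pt "0 20 1 0 0" --pt "0 20 1 0 0" --pt "0 20 1 0 0" --pt "0 0 0 0 0" --pt "0 0 0 20 0" --pt "0 0 0 20 0" --pt "0 0 0 10 0" --pt "0 0 0 0 0"

```text
t: 4.58
eef_pos: [0.5082, 0.0025, 0.0432]
ee_rot: [-3.138, 0.002, 1.296]
ft_force: [0.2, 0.9, -0.6]
grip_width: -0.0002
```

>>> step_arm --pt "0 -6 -1 0 0" --pt "0 -6 -1 0 0" --pt "0 -6 -1 0 0" --pt "0 -6 -1 0 0" --pt "0 -6 -1 0 0" --pt "0 -6 0 0 0" --pt "0 -6 0 0 0" --pt "0 -6 0 0 0" --pt "0 -6 1 0 0" --pt "0 -6 1 0 0" --pt "0 0 0 0 0" --pt "0 0 0 0 0" --pt "0 0 0 0 0"

```text
t: 5.67
eef_pos: [0.4907, -0.054, 0.0452]
ee_rot: [-3.141, -0.0, 1.296]
ft_force: [0.3, -0.1, 0.0]
grip_width: -0.0003
```

```bash
cat > two.py <<'E'
from h import *
import sys
a=optics.snapshot("top")[140:310,250:480];b=optics.snapshot("side")[150:300,250:460]
b=cv2.resize(b,None,fx=1.9,fy=1.9);a=cv2.resize(a,None,fx=1.7,fy=1.7)
h=max(a.shape[0],b.shape[0]);pad=lambda i:cv2.copyMakeBorder(i,0,h-i.shape[0],0,0,0)
cv2.imwrite(f"pics/{sys.argv[1]}.png",np.hstack([pad(a),pad(b)]))
E
python3 two.py f2
```

```text
(no output)
```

View pics/f2.png

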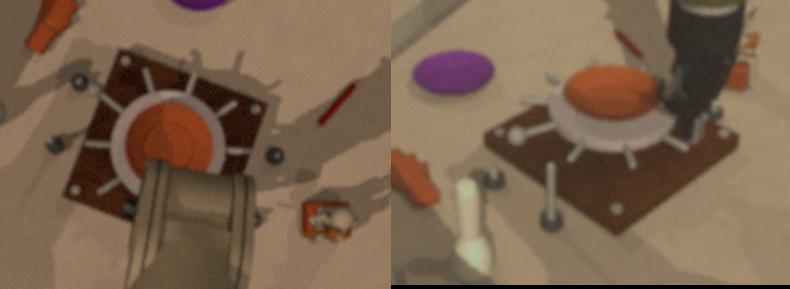

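After two clicks the ball is at the short stud f1: (85,87) left, (516,134) right. One more click brings it to the pin. I push once more, then retract up and back.

>>> step_arm --pt "0 0 0 -25 0" --pt "0 0 0 -25 0" --pt "0 0 0 0 0" --pt "0 20 1 0 0" --pt "0 20 1 0 0" --pt "0 20 1 0 0" --pt "0 0 0 0 0" --pt "0 0 0 20 0" --pt "0 0 0 20 0" --pt "0 0 0 10 0" --pt "0 0 0 0 0"

```text
t: 6.68
eef_pos: [0.5082, 0.0025, 0.0432]
ee_rot: [-3.138, 0.002, 1.296]
ft_force: [-0.1, -0.3, 0.1]
grip_width: -0.0
```

>>> step_arm --pt "0 -6 -1 0 0" --pt "0 -6 -1 0 0" --pt "0 -6 -1 0 0" --pt "0 -6 -1 0 0" --pt "0 -6 -1 0 0" --pt "0 -6 0 0 0" --pt "0 -6 0 0 0" --pt "0 -6 0 0 0" --pt "0 -6 1 0 0" --pt "0 -6 1 0 0" --pt "0 0 0 0 0" --pt "0 0 0 0 0" --pt "0 0 0 0 0"

```text
t: 7.77
eef_pos: [0.4907, -0.054, 0.0452]
ee_rot: [-3.141, -0.0, 1.296]
ft_force: [0.0, -0.2, -0.1]
grip_width: -0.0005
```

>>> step_arm --pt "0 0 0 -25 0" --pt "0 0 0 -30 0" --pt "0 0 0 -35 0" --pt "0 0 0 -35 0" --pt "0 0 0 -35 0" --pt "0 0 0 -35 0" --pt "0 20 -20 0 0" --pt "0 20 -20 0 0" --pt "0 20 -20 0 0" --pt "0 20 -20 0 0" --pt "0 20 -20 0 0" --pt "0 20 -20 0 0" --pt "0 20 -20 0 0" --pt "0 20 -20 0 0" --pt "0 20 -20 0 0" --pt "0 0 0 0 0" --pt "0 0 0 0 0" --pt "0 0 0 0 0"

```text
t: 9.27
eef_pos: [0.3665, 0.1676, 0.2403]
ee_rot: [3.141, 0.0, 1.296]
ft_force: [-0.3, 0.0, 0.2]
grip_width: 0.0001
```

```bash
python3 two.py f3
```

```text
(no output)
```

View pics/f3.png

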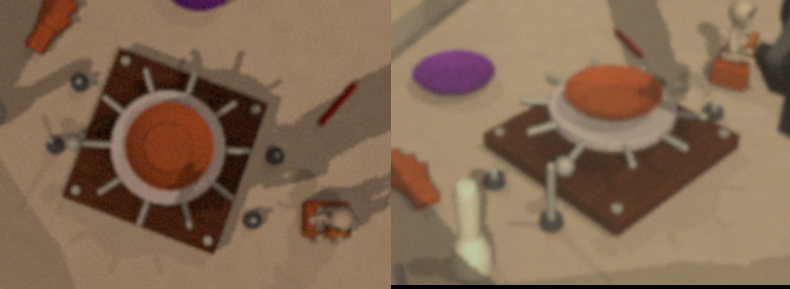

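The ball now rests at the tall pin: (73,143) left, beside the pin foot at (56,145); (565,166) right, by the pin at (551,190). The plate is centred at about (170,146), the bystanders haven't moved, and the hand is clear. I'm handing in.

```bash
python3 - <<'E'
from h import *
b=atz("top",(250+73/1.7,140+143/1.7),.059);d=b[:2]-[.588,-.057];print(b.round(3),np.linalg.norm(d).round(3),np.degrees(np.arctan2(d[1],d[0])))
s=sensors.get_state();print(s["t"],s["qvel"].round(3) if hasattr(s["qvel"],'round') else s["qvel"])
bot.close_job()
E
```

```text
[0.59  0.069 0.059] 0.126 89.2644700545957
9.3667 [ 0.004 -0.001 -0.     0.    -0.002  0.    -0.001]
the job is handed in; nothing more can be done
```

The ball-ended peg now rests at the tall pin, and I have handed the job in; no verdict is reported. I turned the wheel anticlockwise in three separate single-click flicks with the shut fingertip, then lifted the hand clear.

- **Ball:** the last top picture puts it 126 mm from the axis at about 89°. The pin direction is about 88.5° and the nominal radius is 122 mm, so this is within measuring error.
- **Plate and bystanders:** the plate looks centred. The figure, wing, pestle and pencil look unmoved.
- **Robot:** the wrist force read under about 1.5 N at the end of each move, and the whole job took about 9.4 s. No check failed or disagreed.

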